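# Snap the sample carrier shut and lift it for hand-over

### The arm

A 6-joint arm with a two-finger parallel gripper is mounted at the origin on the work surface. World frame = base frame: x ahead of the robot, y to its left, z up, the work surface at z = 0. Lengths are in m, angles in rad, forces in N, time in s.
With the tool pointing down it reaches from about 0.425 to 0.925 m from the base axis. Payload 12.5 kg.
Tool frame: the origin (TCP) lies midway between the tips of the shut fingers; the grasp point (between the pads) lies 19 mm behind it (grasp_offset is the distance from the TCP to the grasp point, in m); z points along the fingers, x is the direction in which the jaws open and shut, and the axes are right-handed (so a half turn about z gives the same grasp; the last joint's range is limited). The gripper opens to 85 mm and grips with 20 to 120 N. Pads are 22 mm wide; open, the fingers measure 114 mm over their backs; the gripper's body (76 mm by 85 mm) begins 54 mm behind the grasp point. The pads swing forward as they close: fully open they stand 13 mm farther back than shut.
Start: joints at [-1.261, 0.491, 1.559, -0, 1.092, -0.106], TCP at [0.252, -0.572, 0.231] pointing down, gripper open.
Joint ranges: [-3.1, 3.1], [-0.84, 2.19], [0.05, 2.79], [-1.13, 4.28], [0.06, 2.93], [-2.69, 2.69]. Speed limits (rad/s): [2.22, 2.22, 2.79, 3.14, 3.14, 3.14].

### API

Orientations are given as a rotation vector (axis times angle).
In Python, from bench import read_state, grab_frame, hand_in, grasp_offset gives the robot as it stands.
- The arm moves only by the shell command python3 -m pendant 'ROWS'. ROWS is JSON, a list of rows, each an object of numbers: "hand": the finger opening in mm, from 0 to 85.4; "x", "y", "z": the shift along the world's x, y, z in units of 40 mm (1.0 is 40 mm); "rx", "ry", "rz": the turn, a rotation vector about the world's x, y, z in units of 8 degrees (1.0 is 8 degrees). A call has exactly 5 rows; each row is the pose to reach, as a shift and turn from the pose measured when the call began; what a row does not reach only later rows make up. A row lasts 1/10 s, in which the tool goes at most 50 mm and 8.59 degrees, less where a joint would pass 70% of its speed; a pose out of reach is approached as far as the arm can. A call with a gripper value outside its range is refused whole. The fingers move at their own pace and stop on an object; the grip force is fixed at half the most. Time passes only in rows, so rows that repeat a pose let the fingers close, or fill a call up. It gives the time, the measured TCP pose, the force and the opening at its end, in the units of the state.
- read_state(): the state, without advancing time (a new reading comes with each control period).
- grab_frame(name): name is "scene" or "top" or "wrist"; returns a dict with "img" (384x512x3 uint8, red, green, blue), "intrinsics" (3x3 intrinsics, pixels), "pose" (4x4, takes a point from camera to world coordinates). Camera axes: x right, y up, looking along -z (the intrinsics and any distortion apply to the point x, -y, -z); pixel columns grow to the right and rows downward; lengths in m; the calibration is good to about 2 mm. A picture is of the moment at which its call begins. There is no depth.
- hand_in(): hands the job in, once; it reports no verdict.
The state is a dict: "t": time; "joint_pos": joint angles; "joint_vel": joint speeds; "joint_efforts": joint torques, N m; "position": TCP position; "eef_rot": TCP orientation; "contact_force": force on the tool from outside, world axes, zero at the start; "torque": the same for the moment, N m; "gripper_width": opening from 0.0 (shut) to 1.0 (fully open).
Only numpy, scipy, OpenCV 4.12 (cv2) and the standard library are available. Lean on these libraries where they do the work, as an engineer would, in place of code of your own. Each camera call takes 0.05 s, during which the arm holds its last target.

### The job

On the sample reception desk, press both hinged covers of the white tube carrier down until each snaps and stays shut by itself. Then take the carrier by its blue handle, lift it straight up about 10 cm above its tray, and finish while still holding it there, level and steady. Keep the carrier upright throughout and do not disturb the other things on the desk.

Things in the scene. Friction and masses are not known exactly. Their poses are not given: they have to be found in the camera images.
- carrier: Loose white box for blood tubes, 140 mm long (its x) by 200 mm wide (its y) by 92 mm high, about 0.7 kg, standing in the black tray. Origin: centre of its underside; z up. Its x axis runs along the handle. Two open bays hold capped tubes: red caps on its +y side, violet caps on its -y side. Each bay has a clear hinged cover hinged beside the middle (16 mm from the handle's plane), opening up from the outer side like a wing.
- handle (a point): Centre of the blue handle bar, 150 mm above the carrier's underside. The bar runs 134 mm along the carrier's x, is 14 mm thick along its y and 20 mm high (top at 160 mm); two posts at its ends (62 mm either way from the centre, 10 mm thick) join it to the box, and the space under it is free down to 96 mm above the underside. Its axes are those of the carrier. The carrier balances when gripped here.
- red_cover (a joint): Angle (rad) of the cover over the red-capped tubes (carrier's +y side): 0 shut, 0.9 wide open; starts at 0.3 to 0.7, stays where left. In the last 0.15 rad a spring catch resists (4 to 7 N on the pad), then snaps and holds it at 0 against a firm stop: press on until the stop is felt. Hinge line along the carrier's x, at y = +16 mm, 92.5 mm above its underside.
- violet_cover (a joint): Angle of the cover over the violet-capped tubes (carrier's -y side): same as red_cover, mirrored.
- red_cover_pad (a point): Centre of the top of the red thumb pad (40 mm along the hinge by 30 mm) on that cover, 60 mm from the hinge line and 5 mm above it when shut: shut, it lies at carrier y = +76 mm and 97.5 mm above the carrier's underside. The cover reaches 93 mm from the hinge and is 3 mm thick. Pressing straight down where the pad lies when shut closes it from any start.
- violet_cover_pad (a point): The same point of the violet thumb pad: shut, it lies at carrier y = -76 mm and 97.5 mm above the carrier's underside.
- tray: Fixed shallow black tray, 156 by 216 mm with a rim 14 mm high, in which the carrier stands, its underside 4 mm above the desk, with about 4 mm play all round. Origin: centre of its underside.
- tube_rack: Bystander: loose black rack, 200 mm (x) by 74 mm by 50 mm, with yellow- and blue-capped tubes up to 102 mm high. Origin: centre of its underside.
- spare_rack: Bystander: an equal black rack with one blue-capped tube. Origin: centre of its underside.
- mouse: Bystander: black computer mouse, 105 by 60 by 35 mm. Origin: centre of its underside.
- label_roll: Bystander: white roll of labels standing on end, 90 mm across, 50 mm high. Origin: centre of its underside.
- sanitiser: Bystander: bottle with blue cap, 64 mm across, 170 mm high. Origin: centre of its underside.
- pen_pot: Bystander: grey pot, 76 mm across, 100 mm high. Origin: centre of its underside.

How it is judged:
On the way, in this order (a step that is already met when the one before it is completed fails the run):
1. both covers are shut and stay so untouched, the carrier standing in its tray (value of joint each of red_cover, violet_cover below 0.05 rad and height (world z) of carrier below 0.02 m and contact force between the fingers and carrier below 0.5 N), for 0.2 s.
2. the carrier is lifted clear of the tray (height (world z) of carrier above 0.04 m), for 0.2 s.
At the end, for the whole second after the job is handed in: The gripper holds the carrier by its handle with its underside 65 to 160 mm above the desk, within 80 mm sideways of its tray, tilted less than 0.12 rad (7 degrees) and still (under 30 mm/s and 0.15 rad/s), resting on neither tray nor racks, with both covers shut (under 0.05 rad) (height (world z) of carrier between 0.065 and 0.16 m and angle between carrier's own z axis and vertical below 0.12 rad and linear speed of carrier below 0.03 m/s and angular speed of carrier below 0.15 rad/s and value of joint each of red_cover, violet_cover below 0.05 rad and distance between the grasp point and handle below 0.05 m and horizontal distance between carrier and tray below 0.08 m and contact force between the fingers and carrier above 3 N and contact force between carrier and tray below 0.2 N and contact force between carrier and tube_rack below 0.2 N and contact force between carrier and spare_rack below 0.2 N); the arm keeps its last pose, push and grip.
It fails at once if the carrier is tipped by more than 0.35 rad (angle between carrier's own z axis and vertical above 0.35 rad).
It fails at once if a bystander is moved by more than 30 mm (distance of any of tube_rack, spare_rack, mouse, label_roll, sanitiser, pen_pot from where it was at the start of the episode above 0.03 m).
It also fails if it takes over 48 s, if anything falls off the work surface, if the arm or the gripper's body presses on something with over 40 N, if the wrist force passes 120 N, or if a joint passes its speed limit or range.

## Working session

There is one attempt and no reset: what is moved stays moved. The work goes in short steps, Python scripts to look and compute and a shell command to move; the robot and the scene stay as the last step left them, time stands still between calls to the robot, and variables do not carry over. Pictures are saved under pics/ and viewed, and the job is handed in when it is done.

```bash
ls; mkdir -p pics
python3 - <<'E'
from bench import *
import cv2
print(read_state(), grasp_offset)
for n in ["scene","top","wrist"]:
    f=grab_frame(n); cv2.imwrite(f"pics/{n}0.png",f["img"][:,:,::-1]); print(n,f["intrinsics"],f["pose"].round(3) if hasattr(f["pose"],"round") else f["pose"])
E
```

```text
pics
{'t': 0.0, 'joint_pos': array([-1.26060658e+00,  4.91602695e-01,  1.55947427e+00, -2.55501522e-05,
        1.09166062e+00, -1.05577366e-01]), 'joint_vel': array([-0.00285504,  0.00050526, -0.00201743, -0.00020871, -0.00053453,
        0.00085608]), 'joint_efforts': array([ 1.23600395e-03, -6.18439293e+01, -2.61593181e+01, -5.88346097e-05,
        4.07917018e-03, -6.60655292e-05]), 'position': array([ 0.25239122, -0.57152466,  0.23069238]), 'eef_rot': array([-2.63151492e+00,  1.71473086e+00,  1.41707784e-03]), 'contact_force': array([0.81857657, 0.32405884, 0.20340701]), 'torque': array([-0.00385973, -0.00365755, -0.03626806]), 'gripper_width': 0.9961155080710881} 0.0187
scene [[367.6493623    0.         260.99032375]
 [  0.         367.6493623  193.63859177]
 [  0.           0.           1.        ]] [[ 0.801 -0.398  0.447  1.097]
 [ 0.599  0.522 -0.607 -0.709]
 [ 0.008  0.754  0.657  0.892]
 [ 0.     0.     0.     1.   ]]
top [[420.5630232    0.         255.51962515]
 [  0.         420.5630232  188.40394579]
 [  0.           0.           1.        ]] [[-0.005  0.983 -0.185  0.3  ]
 [-1.    -0.006 -0.006 -0.013]
 [-0.007  0.185  0.983  1.696]
 [ 0.     0.     0.     1.   ]]
wrist [[333.47584686   0.         259.19482027]
 [  0.         333.47584686 189.58164754]
 [  0.           0.           1.        ]] [[ 0.405  0.87   0.282  0.324]
 [-0.914  0.385  0.124 -0.54 ]
 [-0.001 -0.308  0.951  0.373]
 [ 0.     0.     0.     1.   ]]
```

View pics/scene0.png

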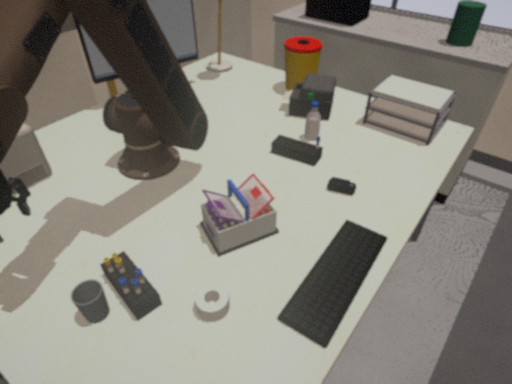

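View pics/top0.png

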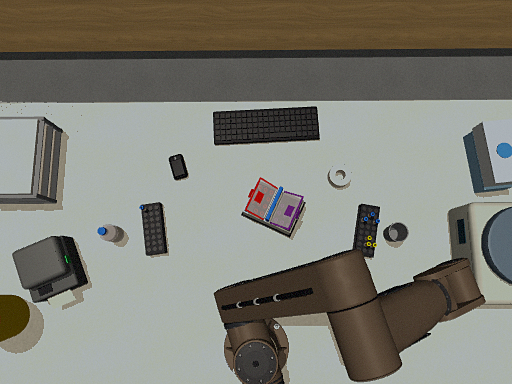

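View pics/wrist0.png

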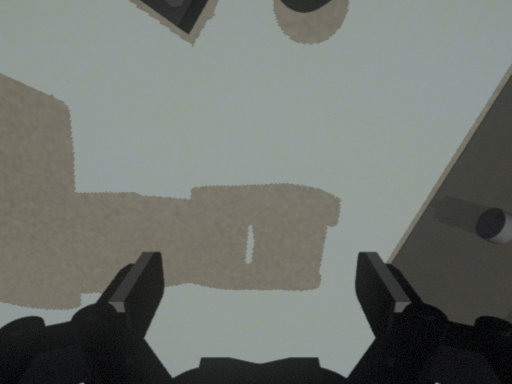

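The top view shows the carrier around (275,207). Its blue handle runs from about (282,190) to (264,220), with the red cover on the left (world +y) and the violet on the right. Next I'll measure the handle by colour.

```bash
cat > h.py <<'E'
import numpy as np, cv2
from bench import *
def ray(f,u,v):
    K=np.array(f["intrinsics"]);P=np.array(f["pose"])
    d=np.array([(u-K[0,2])/K[0,0],-(v-K[1,2])/K[1,1],-1.]); return P[:3,3],P[:3,:3]@d
def onz(f,u,v,z):
    o,d=ray(f,u,v); return o+d*(z-o[2])/d[2]
def proj(f,p):
    K=np.array(f["intrinsics"]);P=np.array(f["pose"]); c=P[:3,:3].T@(np.array(p)-P[:3,3])
    return K[0,0]*c[0]/-c[2]+K[0,2], K[1,1]*-c[1]/-c[2]+K[1,2]
def tri(f1,p1,f2,p2):
    o,d=ray(f1,*p1);q,e=ray(f2,*p2); s=np.linalg.lstsq(np.c_[d,-e],q-o,rcond=None)[0]
    a=o+d*s[0];b=q+e*s[1]; return (a+b)/2,np.linalg.norm(a-b)
def mask(img,col,roi):
    h=cv2.cvtColor(img,cv2.COLOR_RGB2HSV); H,S,V=[h[:,:,i].astype(int) for i in range(3)]
    m={"blue":(abs(H-108)<12)&(S>140)&(V>50),"red":((H<8)|(H>172))&(S>150)&(V>80),"violet":(abs(H-137)<12)&(S>90)&(V>30)}[col]
    o=np.zeros_like(m); x0,y0,x1,y1=roi; o[y0:y1,x0:x1]=m[y0:y1,x0:x1]; return o.astype(np.uint8)
E
python3 - <<'E'
from h import *
R={"top":(235,165,315,245),"scene":(190,160,290,260)}
F={n:grab_frame(n) for n in R}
for n,f in F.items():
    x0,y0,x1,y1=R[n]
    cv2.imwrite(f"pics/{n}z.png",cv2.resize(f["img"][y0:y1,x0:x1,::-1],None,fx=7 if n=="top" else 6,fy=7 if n=="top" else 6,interpolation=cv2.INTER_CUBIC))
    for c in ["blue","red","violet"]:
        m=mask(f["img"],c,R[n]); k,l,s,ce=cv2.connectedComponentsWithStats(m)
        for i in range(1,k):
            if s[i,4]>8:
                pts=np.argwhere(l==i)[:,::-1].astype(np.float32); r=cv2.minAreaRect(pts)
                print(n,c,s[i],ce[i].round(1),r)
E
```

```text
top blue [265 187  18  33 129] [273.8 203. ] ((273.8116149902344, 202.91436767578125), (3.5587053298950195, 35.7525749206543), 24.443954467773438)
top red [245 177  33  43 143] [256.  195.8] ((259.8478698730469, 197.4796905517578), (23.4604434967041, 37.45439529418945), 24.304548263549805)
top red [254 191  10  13  73] [258.6 196.9] ((258.800048828125, 196.9000244140625), (6.708203315734863, 10.733125686645508), 26.56505012512207)
top violet [270 191  34  39 144] [291.3 212. ] ((287.94683837890625, 210.15341186523438), (22.960660934448242, 38.189369201660156), 24.304550170898438)
top violet [284 205  11  12  74] [288.8 210.5] ((288.814453125, 210.41754150390625), (6.701284408569336, 10.66113567352295), 23.96249008178711)
scene red [252 188   8   9  43] [255.4 191.9] ((255.50001525878906, 192.0), (6.363960266113281, 6.363961219787598), 45.0)
scene violet [217 202   6   6  16] [219.3 204.4] ((219.4000244140625, 204.80001831054688), (6.260990142822266, 2.683281660079956), 63.43495178222656)
```

```bash
python3 -c "print(1)"
```

```text
1
```

View pics/topz.png

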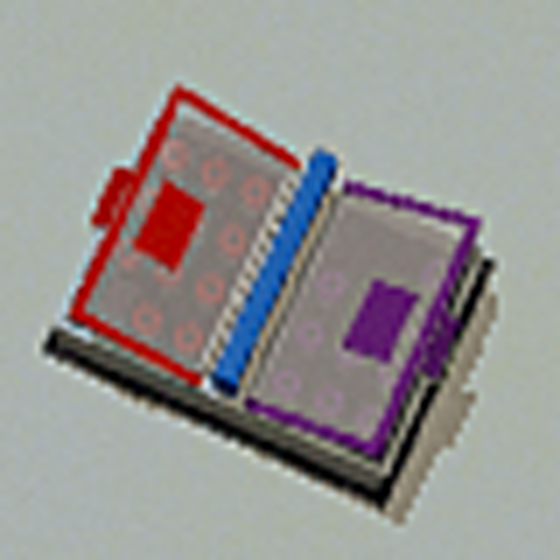

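View pics/scenez.png

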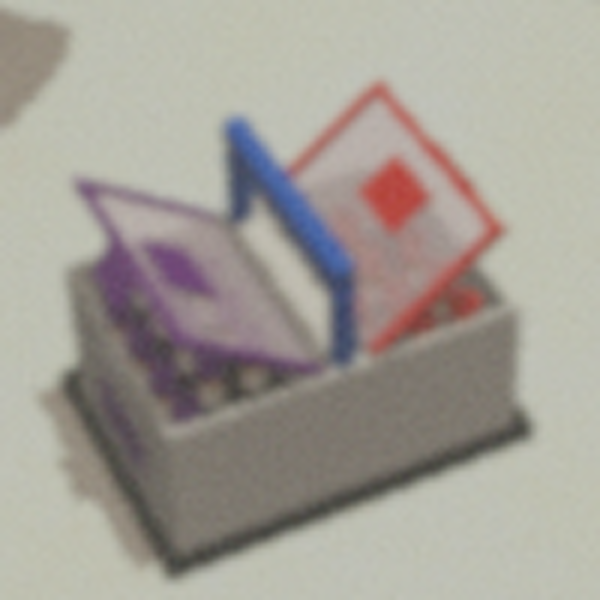

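Run:
```python
from h import *
f=grab_frame("top"); r=(235,165,315,245)
pts=np.argwhere(mask(f["img"],"blue",r))[:,::-1].astype(np.float32)
W=np.array([onz(f,u,v,.164)[:2] for u,v in pts],dtype=np.float32)
print("handle",cv2.minAreaRect(W), W.mean(0))
vx,vy,x0,y0=cv2.fitLine(W,cv2.DIST_L2,0,.01,.01).ravel(); a=np.arctan2(vy,vx); print("yaw",a,np.degrees(a))
```

```text
handle ((0.5320852398872375, -0.06986263394355774), (0.013122756034135818, 0.13650615513324738), 65.16610717773438) [ 0.53270495 -0.07006414]
yaw -0.43968987 -25.192373
```

The handle measures about 136 × 13 mm on the z = 0.164 plane, which fits the given size. It's centred near (0.532, -0.070) with yaw about -25.2°. I'll check it against the scene view and work out the pad targets.

Run:
```python
from h import *
T=grab_frame("top");S=grab_frame("scene")
c=np.array([.532,-.070]);a=np.radians(-25.2);X=np.array([np.cos(a),np.sin(a)]);Y=np.array([-X[1],X[0]])
for n,p in {"end+":[*(c+.067*X),.164],"end-":[*(c-.067*X),.164]}.items(): print(n,[round(v,1) for v in proj(S,p)],[round(v,1) for v in proj(T,p)])
for n,(pt,ps) in {"redpad":((258.8,196.9),(255.4,191.9)),"violetpad":((288.8,210.5),(219.3,204.4))}.items():
    p,e=tri(T,pt,S,ps); d=p[:2]-c; print(n,p.round(4),"gap",round(e,4),"carrier xy",(d@X).round(4),(d@Y).round(4))
s=read_state()["position"]
for n,y in (("red",.076),("violet",-.076),("handle",0)):
    t=c+y*Y; print(n,t.round(4),"units",((t-s[:2])/.04).round(2))
for n,q,z in (("tube_rack",(367,230),.05),("spare",(153,228),.05),("roll",(339,175),.05)): print(n,onz(T,*q,z).round(3))
```

```text
end+ [np.float64(245.9), np.float64(203.7)] [np.float64(281.2), np.float64(187.0)]
end- [np.float64(227.1), np.float64(178.3)] [np.float64(266.1), np.float64(219.7)]
redpad [ 0.5617 -0.0144  0.1355] gap 0.0025 carrier xy 0.0032 0.0629
violetpad [ 0.5095 -0.1262  0.1349] gap 0.0026 carrier xy 0.0036 -0.0604
red [ 0.5644 -0.0012] units [ 7.8  14.26]
violet [ 0.4996 -0.1388] units [ 6.18 10.82]
handle [ 0.532 -0.07 ] units [ 6.99 12.54]
tube_rack [ 0.442 -0.437  0.05 ]
spare [0.454 0.4   0.05 ]
roll [ 0.662 -0.337  0.05 ]
```

```bash
python3 -m pendant '[{"hand":0,"x":0.5,"y":0.9,"z":0.1,"rz":-0.6},{"hand":0,"x":1,"y":1.8,"z":0.1,"rz":-1.2},{"hand":0,"x":1.5,"y":2.7,"z":0.1,"rz":-1.8},{"hand":0,"x":2.0,"y":3.6,"z":0.1,"rz":-2.4},{"hand":0,"x":2.5,"y":4.5,"z":0.1,"rz":-3}]'
python3 -m pendant '[{"hand":0,"x":0.5,"y":0.9,"rz":-0.6},{"hand":0,"x":1,"y":1.8,"rz":-1.2},{"hand":0,"x":1.5,"y":2.7,"rz":-1.8},{"hand":0,"x":2.0,"y":3.6,"rz":-2.4},{"hand":0,"x":2.5,"y":4.5,"rz":-3}]'
python3 - <<'E'
from h import *
s=read_state(); print(s)
R=cv2.Rodrigues(s["eef_rot"])[0]; print("xyaw",np.degrees(np.arctan2(R[1,0],R[0,0])),R[:,2])
print((np.array([.5009,-.1385])-s["position"][:2])/.04)
f=grab_frame("wrist"); cv2.imwrite("pics/w1.png",f["img"][:,:,::-1])
E
```

```text
{'t': 0.4, 'joint_pos': array([-1.26062299e+00,  4.90970309e-01,  1.55897394e+00, -1.98339852e-05,
        1.09170778e+00, -1.05629810e-01]), 'joint_vel': array([-0.00161464, -0.00196858,  0.00043885,  0.00107743, -0.0007411 ,
        0.0011126 ]), 'joint_efforts': array([-1.29972334e-03, -6.17710090e+01, -2.61589122e+01, -1.08117861e-04,
        1.04217834e-03,  2.81670145e-05]), 'position': array([ 0.25244657, -0.57172649,  0.23125775]), 'eef_rot': array([-2.63211460e+00,  1.71505902e+00,  8.97815623e-05]), 'contact_force': array([-0.87451288, -0.15179133, -0.36761757]), 'torque': array([-0.00820525,  0.00483395,  0.00923869]), 'gripper_width': 0.9988532457381306}
xyaw -66.17571071994993 [-3.48820501e-05  5.11641699e-05 -9.99999998e-01]
[ 6.21133585 10.8306623 ]validation failed for argument at $[0]...
validation failed for argument at $[0]...
```

View pics/w1.png

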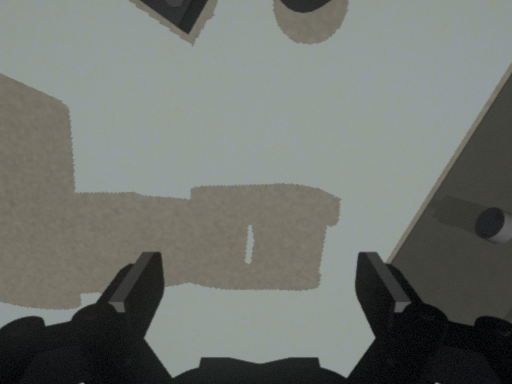

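The pendant refused both calls. It probably wants every key in each row, so I'll test that with one call.

```bash
python3 -m pendant '[{"hand":0,"x":0.5,"y":0.9,"z":0.1,"rx":0,"ry":0,"rz":-0.6},{"hand":0,"x":1,"y":1.8,"z":0.1,"rx":0,"ry":0,"rz":-1.2},{"hand":0,"x":1.5,"y":2.7,"z":0.1,"rx":0,"ry":0,"rz":-1.8},{"hand":0,"x":2.0,"y":3.6,"z":0.1,"rx":0,"ry":0,"rz":-2.4},{"hand":0,"x":2.5,"y":4.5,"z":0.1,"rx":0,"ry":0,"rz":-3}]'
```

```text
t: 0.95
position: [0.353, -0.3903, 0.2354]
eef_rot: [-2.214, 2.229, -0.001]
contact_force: [0.4, -0.9, -0.4]
gripper_width: 0.142
```

```bash
python3 -m pendant '[{"hand":0,"x":0.5,"y":0.9,"z":0,"rx":0,"ry":0,"rz":-0.6},{"hand":0,"x":1,"y":1.8,"z":0,"rx":0,"ry":0,"rz":-1.2},{"hand":0,"x":1.5,"y":2.6,"z":0,"rx":0,"ry":0,"rz":-1.8},{"hand":0,"x":1.8,"y":3.1,"z":0,"rx":0,"ry":0,"rz":-2.5},{"hand":0,"x":1.8,"y":3.1,"z":0,"rx":0,"ry":0,"rz":-3.1}]'
python3 - <<'E'
from h import *
s=read_state(); 
R=cv2.Rodrigues(s["eef_rot"])[0]; print(s["joint_pos"],"xyaw",np.degrees(np.arctan2(R[1,0],R[0,0])),R[:,2])
print((np.array([.5009,-.1385])-s["position"][:2])/.04)
f=grab_frame("wrist"); cv2.imwrite("pics/w2.png",f["img"][:,:,::-1])
E
```

```text
t: 1.45
position: [0.4261, -0.264, 0.2356]
eef_rot: [-1.682, 2.653, -0.001]
contact_force: [-1.1, -0.6, -0.6]
gripper_width: 0.0
[-6.86593994e-01  3.10561226e-01  1.85056838e+00  2.02411012e-04
  9.79910585e-01  1.32473201e+00] xyaw -115.24694898274453 [ 5.33842233e-04 -2.20212422e-04 -9.99999833e-01]
[1.86954067 3.13737822]
```

View pics/w2.png

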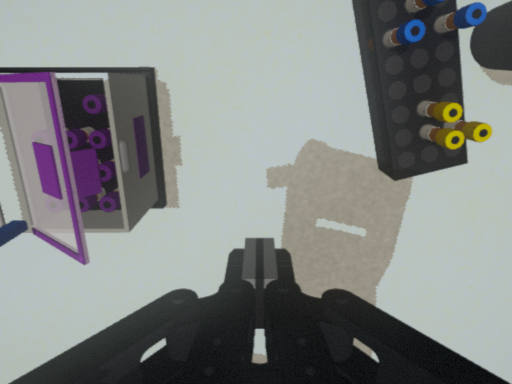

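The wrist view shows the violet side on the left. The right corners of the tray rim are at about (155,68) and (165,207), and the box's top corners at about (108,72) and (128,231). I'll use these to refine the pose.

Run:
```python
from h import *
f=grab_frame("wrist")
c=np.array([.5335,-.070]);a=np.radians(-25.2);X=np.array([np.cos(a),np.sin(a)]);Y=np.array([-X[1],X[0]])
for n,u,v,z in (("trayTR",155,68,.014),("trayBR",166,207,.014),("boxTR",107,72,.096),("boxBR",128,231,.096)):
    p=onz(f,u,v,z)[:2];d=p-c; print(n,p.round(4),"carrier xy",(d@X).round(4),(d@Y).round(4))
```

```text
trayTR [ 0.5544 -0.209 ] carrier xy 0.0781 -0.1168
trayBR [ 0.4175 -0.1417] carrier xy -0.0745 -0.1142
boxTR [ 0.5553 -0.1933] carrier xy 0.0722 -0.1022
boxBR [ 0.4298 -0.1334] carrier xy -0.0668 -0.1015
```

```bash
python3 -m pendant '[{"hand":0,"x":0.5,"y":0.8,"z":0,"rx":0,"ry":0,"rz":0},{"hand":0,"x":1,"y":1.6,"z":0,"rx":0,"ry":0,"rz":0},{"hand":0,"x":1.5,"y":2.4,"z":0,"rx":0,"ry":0,"rz":0},{"hand":0,"x":1.9,"y":3.1,"z":-0.3,"rx":0,"ry":0,"rz":0},{"hand":0,"x":1.9,"y":3.1,"z":-1,"rx":0,"ry":0,"rz":0}]'
python3 -m pendant '[{"hand":0,"x":0,"y":0,"z":-0.2,"rx":0,"ry":0,"rz":0},{"hand":0,"x":0,"y":0,"z":-0.5,"rx":0,"ry":0,"rz":0},{"hand":0,"x":0,"y":0,"z":-0.8,"rx":0,"ry":0,"rz":0},{"hand":0,"x":0,"y":0,"z":-1.1,"rx":0,"ry":0,"rz":0},{"hand":0,"x":0,"y":0,"z":-1.3,"rx":0,"ry":0,"rz":0}]'
```

```text
t: 2.05
position: [0.5035, -0.14, 0.1967]
eef_rot: [-1.689, 2.645, -0.006]
contact_force: [0.1, -0.0, -0.5]
gripper_width: -0.003
t: 2.55
position: [0.5032, -0.1404, 0.1438]
eef_rot: [-1.688, 2.646, -0.006]
contact_force: [-0.4, -0.9, 0.5]
gripper_width: -0.001
```

```bash
python3 -m pendant '[{"hand":0,"x":0,"y":0,"z":-0.15,"rx":0,"ry":0,"rz":0},{"hand":0,"x":0,"y":0,"z":-0.3,"rx":0,"ry":0,"rz":0},{"hand":0,"x":0,"y":0,"z":-0.45,"rx":0,"ry":0,"rz":0},{"hand":0,"x":0,"y":0,"z":-0.6,"rx":0,"ry":0,"rz":0},{"hand":0,"x":0,"y":0,"z":-0.7,"rx":0,"ry":0,"rz":0}]'
python3 -c "
from h import *
f=grab_frame('wrist'); cv2.imwrite('pics/w3.png',f['img'][:,:,::-1])"
```

```text
t: 3.05
position: [0.5032, -0.1404, 0.1154]
eef_rot: [-1.689, 2.646, -0.006]
contact_force: [0.3, 1.0, 0.6]
gripper_width: 0.005
```

View pics/w3.png

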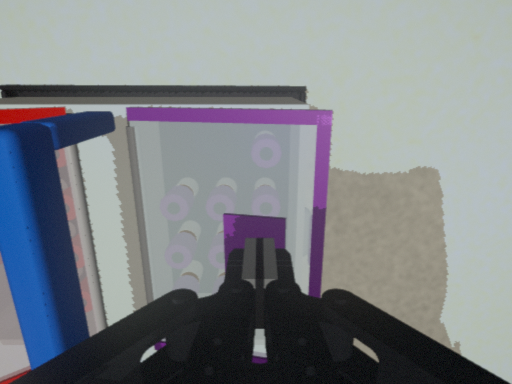

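The violet cover is nearly down, and the fingertips are on its pad at about (258,240). I'll press on towards the stop.

```bash
python3 -m pendant '[{"hand":0,"x":0,"y":0,"z":-0.1,"rx":0,"ry":0,"rz":0},{"hand":0,"x":0,"y":0,"z":-0.18,"rx":0,"ry":0,"rz":0},{"hand":0,"x":0,"y":0,"z":-0.26,"rx":0,"ry":0,"rz":0},{"hand":0,"x":0,"y":0,"z":-0.32,"rx":0,"ry":0,"rz":0},{"hand":0,"x":0,"y":0,"z":-0.36,"rx":0,"ry":0,"rz":0}]'
```

```text
t: 3.6
position: [0.5032, -0.1403, 0.1009]
eef_rot: [-1.689, 2.646, -0.006]
contact_force: [-5.8, 1.0, 22.9]
gripper_width: 0.003
```

The stop is felt at 23 N and z = 0.101, as expected. Raise and cross over to the red side.

```bash
python3 -m pendant '[{"hand":0,"x":0,"y":0,"z":0.5,"rx":0,"ry":0,"rz":0},{"hand":0,"x":0,"y":0,"z":1.3,"rx":0,"ry":0,"rz":0},{"hand":0,"x":0,"y":0,"z":2.2,"rx":0,"ry":0,"rz":0},{"hand":0,"x":0,"y":0,"z":2.8,"rx":0,"ry":0,"rz":0},{"hand":0,"x":0,"y":0,"z":2.8,"rx":0,"ry":0,"rz":0}]'
python3 -c "
from h import *
f=grab_frame('wrist'); cv2.imwrite('pics/w4.png',f['img'][:,:,::-1])"
```

```text
t: 4.1
position: [0.5042, -0.1406, 0.2158]
eef_rot: [-1.687, 2.644, -0.012]
contact_force: [0.2, 0.4, -0.7]
gripper_width: -0.004
```

View pics/w4.png

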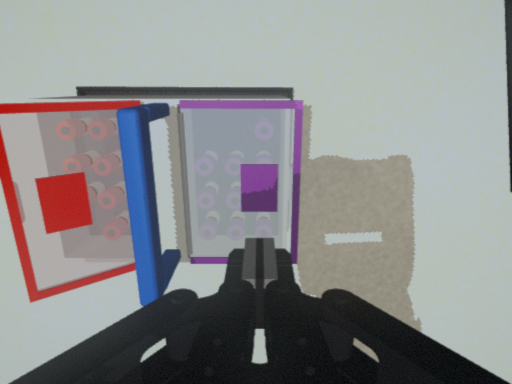

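The violet cover looks flat and shut, with its pad at about (259,188). The red cover is still raised. I'll measure the violet pad and the handle from this view.

Run:
```python
from h import *
f=grab_frame("wrist")
m=mask(f["img"],"violet",(225,155,290,225)); M=cv2.moments(m,True); u,v=M["m10"]/M["m00"],M["m01"]/M["m00"]
v=188;p=onz(f,u,v,.1015); print(u,v,p, "pred",.5026,-.1403)
# outer frame corners
for u,v in ((183,102),(301,102),(297,262),(185,262)): print(onz(f,u,v,.098).round(4))
# handle top corners
q=[onz(f,u,v,.164)[:2] for u,v in ((119,113),(137,111),(159,300),(141,304))]; q=np.array(q); print(q.round(4),q.mean(0)); d=(q[0]+q[1]-q[2]-q[3])/2; print(np.linalg.norm(d),np.degrees(np.arctan2(d[1],d[0])))
```

```text
258.75562130177514 188 [ 0.50173117 -0.14010441  0.1015    ] pred 0.5026 -0.1403
[ 0.5862 -0.1164  0.098 ]
[ 0.5489 -0.197   0.098 ]
[ 0.4252 -0.1415  0.098 ]
[ 0.4664 -0.0525  0.098 ]
[[ 0.593  -0.0953]
 [ 0.5896 -0.1051]
 [ 0.4756 -0.0535]
 [ 0.478  -0.0407]] [ 0.53404054 -0.0736641 ]
0.1262071204540156 -24.88204129670568
```

```bash
python3 -m pendant '[{"hand":0,"x":0.5,"y":0.9,"z":0,"rx":0,"ry":0,"rz":0},{"hand":0,"x":0.9,"y":1.8,"z":0,"rx":0,"ry":0,"rz":0},{"hand":0,"x":1.3,"y":2.6,"z":0,"rx":0,"ry":0,"rz":0},{"hand":0,"x":1.6,"y":3.4,"z":0,"rx":0,"ry":0,"rz":0},{"hand":0,"x":1.6,"y":3.4,"z":0,"rx":0,"ry":0,"rz":0}]'
```

```text
t: 4.7
position: [0.5674, -0.001, 0.2109]
eef_rot: [-1.693, 2.645, -0.003]
contact_force: [-0.2, -0.9, -0.2]
gripper_width: 0.003
```

```bash
python3 -m pendant '[{"hand":0,"x":0,"y":0,"z":-0.5,"rx":0,"ry":0,"rz":0},{"hand":0,"x":0,"y":0,"z":-0.9,"rx":0,"ry":0,"rz":0},{"hand":0,"x":0,"y":0,"z":-1.2,"rx":0,"ry":0,"rz":0},{"hand":0,"x":0,"y":0,"z":-1.5,"rx":0,"ry":0,"rz":0},{"hand":0,"x":0,"y":0,"z":-1.7,"rx":0,"ry":0,"rz":0}]'
python3 -m pendant '[{"hand":0,"x":0,"y":0,"z":-0.15,"rx":0,"ry":0,"rz":0},{"hand":0,"x":0,"y":0,"z":-0.3,"rx":0,"ry":0,"rz":0},{"hand":0,"x":0,"y":0,"z":-0.45,"rx":0,"ry":0,"rz":0},{"hand":0,"x":0,"y":0,"z":-0.6,"rx":0,"ry":0,"rz":0},{"hand":0,"x":0,"y":0,"z":-0.7,"rx":0,"ry":0,"rz":0}]'
```

```text
t: 5.2
position: [0.5671, -0.0013, 0.1417]
eef_rot: [-1.693, 2.646, -0.002]
contact_force: [-0.6, -0.9, 0.4]
gripper_width: 0.0
t: 5.7
position: [0.5671, -0.0013, 0.1132]
eef_rot: [-1.693, 2.646, -0.002]
contact_force: [0.0, 0.8, 0.9]
gripper_width: -0.0
```

```bash
python3 -m pendant '[{"hand":0,"x":0,"y":0,"z":-0.08,"rx":0,"ry":0,"rz":0},{"hand":0,"x":0,"y":0,"z":-0.15,"rx":0,"ry":0,"rz":0},{"hand":0,"x":0,"y":0,"z":-0.22,"rx":0,"ry":0,"rz":0},{"hand":0,"x":0,"y":0,"z":-0.28,"rx":0,"ry":0,"rz":0},{"hand":0,"x":0,"y":0,"z":-0.31,"rx":0,"ry":0,"rz":0}]'
```

```text
t: 6.2
position: [0.5672, -0.0013, 0.1011]
eef_rot: [-1.693, 2.645, -0.002]
contact_force: [-4.5, 0.6, 17.3]
gripper_width: 0.002
```

Same stop: 17 N at z = 0.101. Raise and check both covers.

```bash
python3 -m pendant '[{"hand":0,"x":0,"y":0,"z":0.5,"rx":0,"ry":0,"rz":0},{"hand":0,"x":0,"y":0,"z":1.3,"rx":0,"ry":0,"rz":0},{"hand":0,"x":0,"y":0,"z":2.2,"rx":0,"ry":0,"rz":0},{"hand":40,"x":0,"y":0,"z":3.1,"rx":0,"ry":0,"rz":0},{"hand":70,"x":0,"y":0,"z":3.4,"rx":0,"ry":0,"rz":0}]'
python3 -m pendant '[{"hand":75,"x":0,"y":0,"z":0,"rx":0,"ry":0,"rz":0},{"hand":75,"x":0,"y":0,"z":0,"rx":0,"ry":0,"rz":0},{"hand":75,"x":0,"y":0,"z":0,"rx":0,"ry":0,"rz":0},{"hand":75,"x":0,"y":0,"z":0,"rx":0,"ry":0,"rz":0},{"hand":75,"x":0,"y":0,"z":0,"rx":0,"ry":0,"rz":0}]'
python3 - <<'E'
from h import *
W=grab_frame('wrist'); cv2.imwrite('pics/w5.png',W['img'][:,:,::-1])
f=grab_frame('scene'); cv2.imwrite('pics/s5.png',cv2.resize(f['img'][150:270,180:300,::-1],None,fx=5,fy=5,interpolation=cv2.INTER_CUBIC))
f=grab_frame('top'); cv2.imwrite('pics/t5.png',cv2.resize(f['img'][160:250,220:340,::-1],None,fx=5,fy=5,interpolation=cv2.INTER_CUBIC))
E
```

```text
t: 6.7
position: [0.568, -0.0015, 0.2404]
eef_rot: [-1.692, 2.643, -0.007]
contact_force: [1.1, 0.5, 0.5]
gripper_width: 0.336
t: 7.2
position: [0.5678, -0.0015, 0.2394]
eef_rot: [-1.692, 2.644, -0.005]
contact_force: [0.6, 0.2, 0.3]
gripper_width: 0.875
```

View pics/w5.png

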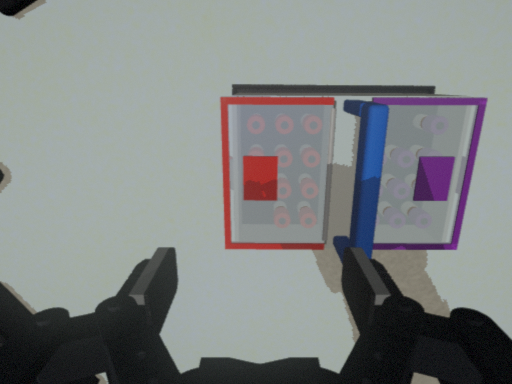

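View pics/s5.png

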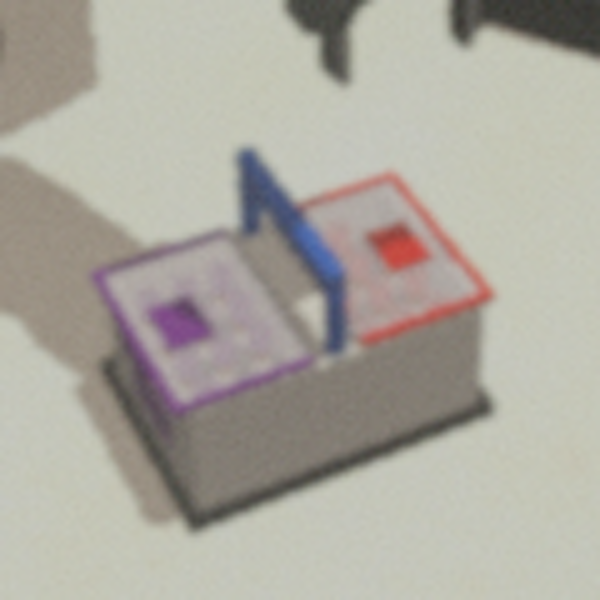

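View pics/t5.png

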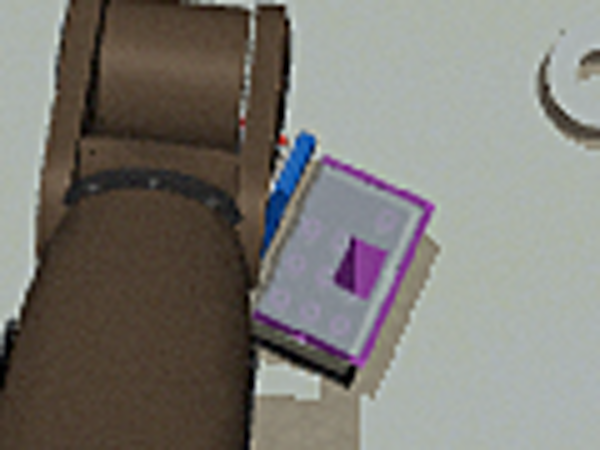

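Both covers are flat and shut. In the wrist view the handle bar runs from about (377,104) to (363,252), the red pad is at about (261,178) and the violet at about (434,178). I'll measure the grasp target.

Run:
```python
from h import *
f=grab_frame("wrist"); s=read_state()
P={}
for c,r in (("red",(243,150,280,205)),("violet",(412,150,456,205))):
    m=mask(f["img"],c,r); x,y,w,h=cv2.boundingRect(m); P[c]=onz(f,x+w/2,y+h/2,.1015); print(c,x,y,w,h,P[c].round(4))
d=P["red"]-P["violet"]; print("sep",np.linalg.norm(d),"mid",((P["red"]+P["violet"])/2).round(4),"yaw",np.degrees(np.arctan2(d[1],d[0]))-90)
m=mask(f["img"],"blue",(330,110,400,240)); rows=[150,175,200,225]
for r in (115,)+tuple(rows):
    xs=np.where(m[r])[0]; a,b=onz(f,xs.min(),r,.164),onz(f,xs.max()+1,r,.164); print(r,xs.min(),xs.max(),a[:2].round(4),b[:2].round(4))
```

```text
red 244 157 33 43 [ 0.5659 -0.0027  0.1015]
violet 414 157 40 44 [ 0.5019 -0.1407  0.1015]
sep 0.15211122208000719 mid [ 0.5339 -0.0717  0.1015] yaw -24.86682698456842
115 359 387 [ 0.5941 -0.0852] [ 0.5863 -0.1021]
150 360 383 [ 0.5723 -0.0781] [ 0.5656 -0.0926]
175 357 380 [ 0.5569 -0.0705] [ 0.55   -0.0853]
200 359 377 [ 0.5392 -0.0657] [ 0.5337 -0.0777]
225 356 374 [ 0.5222 -0.0574] [ 0.5166 -0.0697]
```

Pad separation is 152.1 mm against 152 given, centre (0.5339, -0.0717), yaw -24.9°. The tool yaw already matches, so move over the handle and then down to TCP z = 0.135.

```bash
python3 -m pendant '[{"hand":75,"x":-0.3,"y":-0.6,"z":0,"rx":0,"ry":0,"rz":0},{"hand":75,"x":-0.6,"y":-1.2,"z":0,"rx":0,"ry":0,"rz":0},{"hand":75,"x":-0.85,"y":-1.75,"z":0,"rx":0,"ry":0,"rz":0},{"hand":75,"x":-0.85,"y":-1.75,"z":0,"rx":0,"ry":0,"rz":0},{"hand":75,"x":-0.85,"y":-1.75,"z":0,"rx":0,"ry":0,"rz":0}]'
python3 -m pendant '[{"hand":75,"x":0,"y":0,"z":-0.4,"rx":0,"ry":0,"rz":0},{"hand":75,"x":0,"y":0,"z":-0.8,"rx":0,"ry":0,"rz":0},{"hand":75,"x":0,"y":0,"z":-1.2,"rx":0,"ry":0,"rz":0},{"hand":75,"x":0,"y":0,"z":-1.5,"rx":0,"ry":0,"rz":0},{"hand":75,"x":0,"y":0,"z":-1.5,"rx":0,"ry":0,"rz":0}]'
python3 -c "
from h import *
f=grab_frame('wrist'); cv2.imwrite('pics/w6.png',f['img'][:,:,::-1])"
```

```text
t: 7.9
position: [0.5341, -0.0717, 0.2402]
eef_rot: [-1.69, 2.644, -0.007]
contact_force: [0.6, 0.4, -0.4]
gripper_width: 0.876
t: 8.4
position: [0.5338, -0.0709, 0.1789]
eef_rot: [-1.692, 2.644, -0.004]
contact_force: [-0.6, -0.1, -0.4]
gripper_width: 0.877
```

View pics/w6.png

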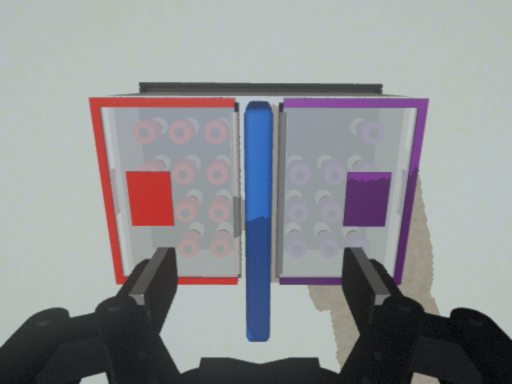

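The handle lies centred between the fingers (bar at column ~258, fingers at ~150 and ~368) and parallel to the pads. Descend and close.

```bash
python3 -m pendant '[{"hand":75,"x":0,"y":0,"z":-0.4,"rx":0,"ry":0,"rz":0},{"hand":75,"x":0,"y":0,"z":-0.8,"rx":0,"ry":0,"rz":0},{"hand":75,"x":0,"y":0,"z":-1.1,"rx":0,"ry":0,"rz":0},{"hand":75,"x":0,"y":0,"z":-1.1,"rx":0,"ry":0,"rz":0},{"hand":75,"x":0,"y":0,"z":-1.1,"rx":0,"ry":0,"rz":0}]'
python3 -m pendant '[{"hand":40,"x":0,"y":0,"z":0,"rx":0,"ry":0,"rz":0},{"hand":20,"x":0,"y":0,"z":0,"rx":0,"ry":0,"rz":0},{"hand":0,"x":0,"y":0,"z":0,"rx":0,"ry":0,"rz":0},{"hand":0,"x":0,"y":0,"z":0,"rx":0,"ry":0,"rz":0},{"hand":0,"x":0,"y":0,"z":0,"rx":0,"ry":0,"rz":0}]'
python3 -m pendant '[{"hand":0,"x":0,"y":0,"z":0,"rx":0,"ry":0,"rz":0},{"hand":0,"x":0,"y":0,"z":0,"rx":0,"ry":0,"rz":0},{"hand":0,"x":0,"y":0,"z":0,"rx":0,"ry":0,"rz":0},{"hand":0,"x":0,"y":0,"z":0,"rx":0,"ry":0,"rz":0},{"hand":0,"x":0,"y":0,"z":0,"rx":0,"ry":0,"rz":0}]'
```

```text
t: 8.95
position: [0.5344, -0.0712, 0.1363]
eef_rot: [-1.691, 2.643, -0.006]
contact_force: [-0.3, 0.3, 0.3]
gripper_width: 0.879
t: 9.45
position: [0.5346, -0.0712, 0.1365]
eef_rot: [-1.691, 2.643, -0.006]
contact_force: [0.2, 1.4, 2.7]
gripper_width: 0.152
t: 9.95
position: [0.5346, -0.0711, 0.1365]
eef_rot: [-1.691, 2.643, -0.006]
contact_force: [0.3, 0.3, -0.1]
gripper_width: 0.152
```

The opening is about 13 mm, so it's gripping the bar. Lift straight up 10 cm.

```bash
python3 -m pendant '[{"hand":0,"x":0,"y":0,"z":0.1,"rx":0,"ry":0,"rz":0},{"hand":0,"x":0,"y":0,"z":0.25,"rx":0,"ry":0,"rz":0},{"hand":0,"x":0,"y":0,"z":0.45,"rx":0,"ry":0,"rz":0},{"hand":0,"x":0,"y":0,"z":0.65,"rx":0,"ry":0,"rz":0},{"hand":0,"x":0,"y":0,"z":0.8,"rx":0,"ry":0,"rz":0}]'
python3 -m pendant '[{"hand":0,"x":0,"y":0,"z":0.2,"rx":0,"ry":0,"rz":0},{"hand":0,"x":0,"y":0,"z":0.4,"rx":0,"ry":0,"rz":0},{"hand":0,"x":0,"y":0,"z":0.6,"rx":0,"ry":0,"rz":0},{"hand":0,"x":0,"y":0,"z":0.8,"rx":0,"ry":0,"rz":0},{"hand":0,"x":0,"y":0,"z":0.9,"rx":0,"ry":0,"rz":0}]'
python3 -m pendant '[{"hand":0,"x":0,"y":0,"z":0.2,"rx":0,"ry":0,"rz":0},{"hand":0,"x":0,"y":0,"z":0.4,"rx":0,"ry":0,"rz":0},{"hand":0,"x":0,"y":0,"z":0.6,"rx":0,"ry":0,"rz":0},{"hand":0,"x":0,"y":0,"z":0.7,"rx":0,"ry":0,"rz":0},{"hand":0,"x":0,"y":0,"z":0.75,"rx":0,"ry":0,"rz":0}]'
python3 -m pendant '[{"hand":0,"x":0,"y":0,"z":0,"rx":0,"ry":0,"rz":0},{"hand":0,"x":0,"y":0,"z":0,"rx":0,"ry":0,"rz":0},{"hand":0,"x":0,"y":0,"z":0,"rx":0,"ry":0,"rz":0},{"hand":0,"x":0,"y":0,"z":0,"rx":0,"ry":0,"rz":0},{"hand":0,"x":0,"y":0,"z":0,"rx":0,"ry":0,"rz":0}]'
python3 - <<'E'
from h import *
W=grab_frame('wrist'); cv2.imwrite('pics/w7.png',W['img'][:,:,::-1])
f=grab_frame('scene'); cv2.imwrite('pics/s7.png',cv2.resize(f['img'][110:270,160:320,::-1],None,fx=3.5,fy=3.5,interpolation=cv2.INTER_CUBIC))
f=grab_frame('top'); cv2.imwrite('pics/t7.png',f['img'][:,:,::-1])
E
```

```text
t: 10.45
position: [0.5347, -0.0712, 0.1695]
eef_rot: [-1.691, 2.643, -0.007]
contact_force: [-0.8, 0.5, -6.0]
gripper_width: 0.153
t: 10.95
position: [0.5349, -0.0712, 0.2064]
eef_rot: [-1.691, 2.642, -0.008]
contact_force: [-0.5, 0.8, -5.7]
gripper_width: 0.152
t: 11.45
position: [0.5349, -0.0713, 0.2369]
eef_rot: [-1.69, 2.642, -0.009]
contact_force: [-0.9, 0.4, -6.9]
gripper_width: 0.154
t: 11.95
position: [0.5349, -0.0712, 0.2368]
eef_rot: [-1.69, 2.642, -0.008]
contact_force: [-0.5, 0.8, -5.9]
gripper_width: 0.153
```

View pics/w7.png

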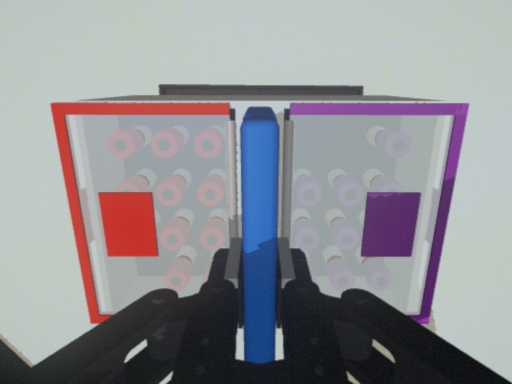

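View pics/s7.png

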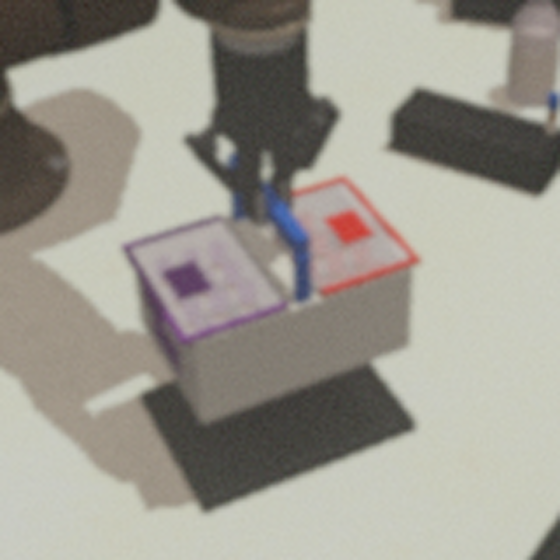

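View pics/t7.png

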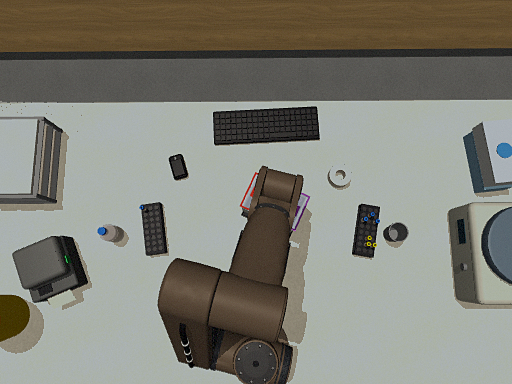

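The carrier hangs level above its tray, about 0.104 m up. Both covers are shut (flat frames, pads at about (128,224) and (390,224) in the wrist view), and the bystanders sit where they did in the first top view. The arm is steady, so I'll hand in.

```bash
python3 -c "
from bench import *
import numpy as np
s=read_state(); print(s['t'],abs(s['joint_vel']).max(),s['contact_force']); print(hand_in())"
```

```text
12.1 0.0026071690381698023 [ 0.62284381  0.51248393 -6.53241401]
the job is handed in; nothing more can be done
None
```

Both covers are pressed shut and the carrier is held by its blue handle about 10 cm up. The job was handed in at 12.1 s; hand-in reports no verdict.

- **Covers:** I pressed the violet cover, then the red one, straight down until the stop was felt (about 23 N and 17 N, both at z ≈ 0.101 m). In the pictures taken after each press and after the lift, both lie flat and closed.
- **Grasp and lift:** The fingers closed on the bar at about 13 mm (it is 14 mm thick), and I lifted it 100 mm.
- **Last checks:** The carrier's underside is about 0.104 m above the desk. It hangs level over its tray with a load of about 6.5 N. The joints are practically still (under 0.003 rad/s). By eye, the other objects are where they were in the first top view.
- **Disagreements:**
    - My first two move commands were refused because some keys were missing from the rows; nothing moved.
    - The first top-view estimate of the carrier was 2–3 mm from the later wrist-camera one. I used the wrist one, where the pads measured 152.1 mm apart against 152 mm given.

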